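# Clear the capper's catch tray and present the sample cartridge over the test panel

## Task

Take both finished twin-barrel cartridges out of the capping machine's catch tray and set them down inside the empty grey tote; lower them in, do not drop them. Then draw the bead-test sample, the cartridge with the mixing nozzle that stands highest of the three in the rack, up out of its socket and hold it over the aluminium test panel as if about to lay a bead: nozzle pointing down, leaning about 45 degrees, its tip roughly 8 cm above the panel. Finish while still holding it there in the gripper, raised and still, touching nothing else, and leave everything else where it stands.

Things in the scene. Friction and masses are not known exactly. Their poses are not given: they have to be found in the camera images.
- part_a: finished white plastic twin-barrel cartridge, 48 mm wide, 24 mm thick (flat-sided in the middle); rear flange 62 x 24 x 5 mm; grey 17 mm cap in front; 111 mm long in all, about 0.1 kg. Lies flat in the catch tray. Origin: underside, middle of length and width; x along its length, y across the 48 mm width, z up; top at z = 24 mm
- part_b: the second one, the same as part_a: finished white plastic twin-barrel cartridge, 48 mm wide, 24 mm thick (flat-sided in the middle); rear flange 62 x 24 x 5 mm; grey 17 mm cap in front; 111 mm long in all, about 0.1 kg. Lies flat in the catch tray. Origin: underside, middle of length and width; x along its length, y across the 48 mm width, z up; top at z = 24 mm
- sample: the bead-test sample: white plastic twin-barrel cartridge, 48 mm wide, 24 mm thick (flat-sided in the middle); rear flange 62 x 24 x 5 mm; clear mixing nozzle in front; 0.11 kg. Stands nozzle down in a rack socket, tallest of three, flange 71 mm above the rack. Origin: nozzle tip; z from tip to flange, x along the 48 mm width. Nozzle 0-45 mm, barrels 45-141, flange to 146
- sample_tip (a point): tip of the sample's mixing nozzle (the sample's origin)
- sample_tail (a point): middle of the sample's rear end face, 146 mm from the tip
- rack: fixed grey plastic block 80 x 220 x 85 mm high with three upright rectangular sockets 50 x 26 mm (50 along its x), 75 mm deep, at y = -75, 0 and 75 mm from its middle. Origin: underside centre; y along the row. The sample must rise 75 mm to come free
- panel: fixed flat aluminium test panel 180 (its x) x 280 (its y) x 6 mm thick, cured sealant beads at both ends, 6 mm proud. Origin: underside centre; its top is at z = 6 mm
- tote: fixed open grey tote, outside 260 (its x) x 300 (its y) x 75 mm high, walls and floor 4 mm. Origin: underside centre
- catch_tray: fixed aluminium catch tray of the capping machine, outside 210 (its x) x 300 (its y) x 28 mm high, walls and floor 4 mm. Origin: underside centre of the tray. A chute rises from its -y wall to the machine, whose housing stands 140 mm beyond that wall and is 170 mm high, with a press head up to 360 mm
- short_a: short cartridge standing nose down in the rack, to be left there: white plastic twin-barrel cartridge, 48 mm wide, 24 mm thick (flat-sided in the middle); rear flange 62 x 24 x 5 mm; 10 mm cap, no nozzle, 111 mm in all; flange 36 mm above the rack's top. Origin at the nose end, z up to the flange, x along the 48 mm width
- short_b: the second short one: short cartridge standing nose down in the rack, to be left there: white plastic twin-barrel cartridge, 48 mm wide, 24 mm thick (flat-sided in the middle); rear flange 62 x 24 x 5 mm; 10 mm cap, no nozzle, 111 mm in all; flange 36 mm above the rack's top. Origin at the nose end, z up to the flange, x along the 48 mm width
- cap: loose grey bottle cap, 24 mm diameter, 18 mm high, standing in the catch tray near its +x wall; leave it. Origin: underside centre
- tube_a: full-size sealant cartridge standing on the table, 49 mm diameter, 285 mm high with nozzle; leave it. Origin: underside centre
- tube_b: another full-size sealant cartridge like tube_a; leave it
- jar: amber glass jar, 72 mm diameter, 75 mm high; leave it. Origin: underside centre
- knife: small bead scraper, 133 mm long along its x, wooden handle 16 mm high and steel blade, lying on the table; leave it. Origin: underside middle
Not all that is in view belongs to the job. What is shaped like the part_b but green is not meant. What is shaped like the part_a but green is not meant.

How it is judged:
On the way, in this order (a step that is already met when the one before it is completed fails the run):
1. both finished cartridges lie in the tote, let go and at rest (x of part_a in the frame of tote between -0.122 and 0.122 m and y of part_a in the frame of tote between -0.142 and 0.142 m and z of each of part_a, part_b in the frame of tote below 0.06 m and contact force between the fingers and part_a below 0.1 N and linear speed of each of part_a, part_b below 0.05 m/s and x of part_b in the frame of tote between -0.122 and 0.122 m and y of part_b in the frame of tote between -0.142 and 0.142 m and contact force between the fingers and part_b below 0.1 N), for 0.2 s.
2. the sample is drawn out of its socket: its tip is above the rack's top (z of sample_tip in the frame of rack above 0.088 m and contact force between the fingers and sample above 1 N), for 0.05 s.
At the end, for the whole second after the job is handed in: Both finished cartridges lie released in the tote. The gripper holds the sample still: nozzle down, 34 to 56 degrees off upright, tip over the panel and 39 to 124 mm above it, touching nothing else. All other things within 30 mm of their start, standing ones upright (all of step 1 and angle between sample's own z axis and vertical between 0.59 and 0.98 rad and x of sample_tip in the frame of panel between -0.09 and 0.09 m and y of sample_tip in the frame of panel between -0.14 and 0.14 m and z of sample_tip in the frame of panel between 0.045 and 0.13 m and contact force between the fingers and sample above 2 N and linear speed of sample below 0.03 m/s and angular speed of sample below 0.2 rad/s and contact force between sample and panel below 0.1 N and contact force between sample and rack below 0.1 N and contact force between sample and tote below 0.1 N and contact force between sample and catch_tray below 0.1 N and contact force between sample and short_a below 0.1 N and contact force between sample and short_b below 0.1 N and contact force between sample and part_a below 0.1 N and contact force between sample and part_b below 0.1 N and distance of each of short_a, short_b, cap, tube_a, tube_b, jar, knife from where it was at the start of the episode below 0.03 m and angle between each of short_a, short_b, tube_a, tube_b, jar's own z axis and vertical below 0.3 rad); the arm keeps its last pose, push and grip.
It fails at once if part_a is dropped: not held while more than 85 mm above the table (height (world z) of part_a above 0.085 m and contact force between the fingers and part_a below 0.05 N).
It fails at once if part_b is dropped: not held while more than 85 mm above the table (height (world z) of part_b above 0.085 m and contact force between the fingers and part_b below 0.05 N).
It fails at once if another thing is shifted by over 30 mm or tipped (not (distance of each of short_a, short_b, cap, tube_a, tube_b, jar, knife from where it was at the start of the episode below 0.03 m and angle between each of short_a, short_b, tube_a, tube_b, jar's own z axis and vertical below 0.3 rad)).
It also fails if it takes over 69 s, if anything falls off the work surface, if the arm or the gripper's body presses on something with over 40 N, if the wrist force passes 120 N, or if a joint passes its speed limit or range.

## Robot

A 7-joint arm with a two-finger parallel gripper is mounted at the origin on the work surface. World frame = base frame: x ahead of the robot, y to its left, z up, the work surface at z = 0. Lengths are in m, angles in rad, forces in N, time in s.
With the tool pointing down it reaches from about 0.35 to 0.9 m from the base axis. Payload 8.1 kg.
Tool frame: the origin (TCP) lies midway between the tips of the shut fingers; the grasp point (between the pads) lies 19 mm behind it; z points along the fingers, y is the line along which they close (so a half turn about z gives the same grasp; the last joint's range is limited). The gripper opens to 92 mm and grips with 3 to 60 N. Pads are 19 mm wide; open, the fingers measure 130 mm over their backs; the gripper's body (75 mm by 190 mm) begins 47 mm behind the grasp point.
Start: joints at [1.01, 0.434, 0.025, 1.573, -0.012, 1.134, -0.075], TCP at [0.276, -0.561, 0.206] pointing down, gripper open.
Joint ranges: [-2.62, 2.62], [-0.44, 2.09], [-1.27, 1.32], [0.08, 2.57], [-1.32, 4.46], [0.12, 2], [-2.74, 2.74]. Speed limits (rad/s): [2.22, 2.22, 3.01, 3.01, 3.14, 3.14, 3.14].

## Interface

Orientations are given as a rotation vector (axis times angle).
In Python, from cell import arm gives the robot as it stands.
- The arm moves only by the tool carry_out, never from a script. Its arguments are lists of equal length, an entry for each row: "claw": the finger opening in cm, from 0 to 9.18; "delta_pos": the shift along the tool's x, y, z in cm, a list of three; "angular": the turn, a rotation vector about the tool's x, y, z in rad, a list of three. In form: {"claw": [claw, ...], "delta_pos": [[dx, dy, dz], ...], "angular": [[ax, ay, az], ...]}. A call has 1 to 20 rows; each row shifts and turns the commanded pose from where the row before left it, along the tool's axes as they then stand; what a row does not reach is not made up. A row lasts 1/10 s, in which the tool goes at most 50 mm and 8.59 degrees, less where a joint would pass 70% of its speed; a pose out of reach is approached as far as the arm can. A call with a gripper value outside its range is refused whole. The fingers move at their own pace and stop on an object; "force" is the grip in N (left out, the last holds). Time passes only in rows, so rows that do not move let the fingers close. It gives the time, the measured TCP pose, the force, the opening and the grip force at its end, in the units of the state.
- arm.observe(): the state, without advancing time (a new reading comes with each control period).
- arm.get_image(name): name is "scene" or "top" or "wrist"; returns a dict with "frame" (420x560x3 uint8, red, green, blue), "mtx" (3x3 intrinsics, pixels), "T" (4x4, takes a point from camera to world coordinates). Camera axes: x right, y down, z forward; pixel columns grow to the right and rows downward; lengths in m; the calibration is good to about 2 mm. A picture is of the moment at which its call begins. There is no depth.
- arm.sign_off(): hands the job in; it is judged then, once.
Trained networks look in a picture, given as the dict that the camera call returned (one of the last four; its "shot" number tells which), for a name from the list of things; names that differ only in an ending like _2 or _b are one class to them, and where a whole thing is asked for, a point or a joint stands for the part that bears it (a point fixed in the world has none). Each returns a list of dicts, best first, with "conf" (0 to 1); they miss things now and then, are a little off and sometimes report something else, mostly with a low value. They report only what shows in the picture. A call takes as long as a camera call. They do not tell look-alikes from the thing itself.
- arm.look_for(label, picture): "centre" ([column, row] as shares, 0 to 1, of the picture: columns of its width, rows of its height, amid what is visible of it).
- arm.trace(label, picture): "region" (420x560 bool, what is visible of it) and "centre" ([column, row] as shares, 0 to 1, of the picture: columns of its width, rows of its height, amid what is visible of it).
- arm.place_of(label, picture): "centre" ([column, row] as shares, 0 to 1, of the picture: columns of its width, rows of its height: a listed point, or the origin of a listed thing).
The state is a dict: "clock": time; "joints": joint angles; "dq": joint speeds; "joint_efforts": joint torques, N m; "position": TCP position; "ee_rot": TCP orientation; "force": force on the tool from outside, world axes, zero at the start; "ft_torque": the same for the moment, N m; "width": opening from 0.0 (shut) to 1.0 (fully open); "gripper_force": force on a finger pad.
Only numpy, scipy, OpenCV 4.12 (cv2) and the standard library are available. Lean on these libraries where they do the work, as an engineer would, in place of code of your own. Each camera call takes 0.05 s, during which the arm holds its last target. There are 200 camera calls.

## Working session

There is one attempt and no reset: what is moved stays moved. The work goes in short steps, Python scripts to look and compute and a tool call to move; the robot and the scene stay as the last step left them, time stands still between calls to the robot, and variables do not carry over. Pictures are saved under pics/ and viewed, at most 10 in all, crops included, and the job is handed in when it is done.

Besides the shell and the picture viewer there is one more tool, called after "Request:" by a JSON object that holds its "api" and its "payload". carry_out: Moves the arm, as the interface text tells. Its arguments: {"type":"object","properties":{"claw":{"type":"array","items":{"type":"number"}},"delta_pos":{"type":"array","items":{"type":"array","items":{"type":"number"}}},"angular":{"type":"array","items":{"type":"array","items":{"type":"number"}}},"force":{"type":"number"}},"required":["claw","delta_pos","angular"]}

```bash
mkdir -p pics; ls
python3 - <<'E'
from cell import arm
import cv2,numpy as np
s=arm.observe();print({k:np.round(v,3).tolist() for k,v in s.items()})
for n in ["scene","top"]:
    p=arm.get_image(n)
    cv2.imwrite(f"pics/{n}0.png",p["frame"][:,:,::-1])
    print(n,np.round(p["mtx"],1).tolist(),np.round(p["T"],3).tolist())
    for l in ["part_a","sample","sample_tail","rack","panel","tote","catch_tray","cap","short_a","tube_a","jar","knife"]:
        print(l,[(round(d["conf"],2),np.round(np.array(d["centre"])*[560,420],1).tolist()) for d in arm.place_of(l,p)])
E
```

```text
pics
{'clock': 0.0, 'joints': [1.01, 0.435, 0.025, 1.574, -0.012, 1.134, -0.075], 'dq': [0.002, -0.001, -0.001, 0.0, 0.0, 0.001, 0.0], 'joint_efforts': [-0.001, -66.784, 0.985, -31.446, -0.061, 0.043, 0.0], 'position': [0.276, -0.56, 0.205], 'ee_rot': [-3.058, -0.712, 0.001], 'force': [-0.669, 0.341, 0.02], 'ft_torque': [-0.014, 0.032, 0.066], 'gripper_force': 0.0, 'width': 0.999}
scene [[407.4, 0.0, 277.4], [0.0, 407.4, 211.2], [0.0, 0.0, 1.0]] [[0.298, 0.543, -0.785, 1.312], [0.955, -0.172, 0.243, -0.28], [-0.003, -0.822, -0.569, 0.728], [0.0, 0.0, 0.0, 1.0]]
part_a [(0.8, [179.6, 264.5]), (0.68, [221.7, 331.5]), (0.62, [129.6, 275.1]), (0.6, [136.4, 226.8]), (0.56, [282.6, 242.3])]
sample []
sample_tail []
rack [(0.66, [285.0, 243.2])]
panel [(0.95, [328.7, 287.1])]
tote [(0.82, [413.3, 229.6])]
catch_tray [(0.85, [163.0, 271.8])]
cap [(0.36, [161.9, 298.8])]
short_a [(0.67, [161.8, 300.1])]
tube_a [(0.57, [253.3, 201.1]), (0.56, [441.9, 278.7])]
jar [(0.81, [341.6, 193.4])]
knife []
top [[423.7, 0.0, 278.1], [0.0, 423.7, 209.2], [0.0, 0.0, 1.0]] [[0.002, -0.996, 0.089, 0.427], [-1.0, -0.002, 0.008, -0.034], [-0.008, -0.089, -0.996, 1.098], [0.0, 0.0, 0.0, 1.0]]
part_a [(0.97, [377.6, 227.9]), (0.72, [351.3, 140.5]), (0.61, [421.6, 312.2]), (0.58, [427.4, 229.4])]
sample [(0.89, [300.4, 230.3])]
sample_tail [(0.83, [299.4, 232.3]), (0.41, [164.1, 304.1]), (0.23, [402.6, 221.8])]
rack [(0.6, [270.1, 232.8])]
panel [(0.65, [248.0, 158.2]), (0.52, [141.2, 131.5]), (0.23, [266.8, 231.2])]
tote [(0.74, [120.0, 208.4])]
catch_tray [(0.79, [401.1, 221.7])]
cap [(0.63, [400.0, 188.7]), (0.27, [141.8, 132.1])]
short_a [(0.82, [243.7, 228.9]), (0.61, [269.0, 230.0])]
tube_a [(0.82, [408.2, 146.7])]
jar [(0.74, [166.0, 301.5])]
knife [(0.93, [366.4, 296.8])]
```

View pics/top0.png

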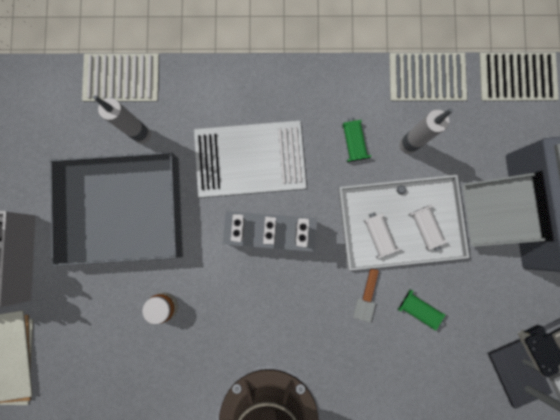

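View pics/scene0.png

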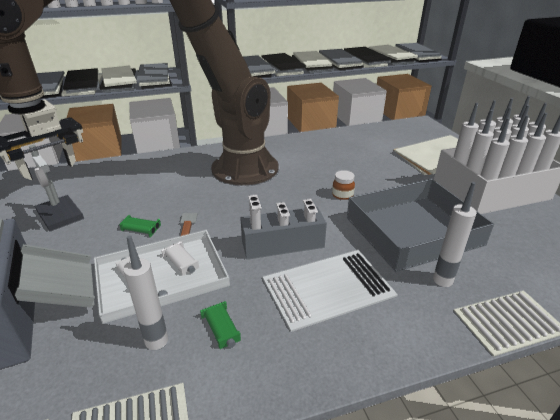

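The top view shows the tray at (404,222) with two white cartridges at (380,236) and (430,228). The green look-alikes, (356,140) and (423,310), are outside it. The rack sockets are at (237,228), (270,231) and (303,233). The right one is the sample: in the scene view it stands tallest, at (255,210). The tote is at (117,208) and the panel at (249,158).

```bash
cat > h.py <<'E'
import numpy as np,cv2
from cell import arm
from scipy.spatial.transform import Rotation as R
def w(p,uv,z):
    d=p["T"][:3,:3]@np.linalg.inv(p["mtx"])@[uv[0],uv[1],1]; c=p["T"][:3,3]
    return c+d*(z-c[2])/d[2]
def pix(p,X):
    c=np.linalg.inv(p["T"])@np.append(X,1); q=p["mtx"]@c[:3]; return q[:2]/q[2]
def rect(p,m,z):
    """min-area rectangle of the mask's largest blob, projected on plane z"""
    cs,_=cv2.findContours(m.astype(np.uint8),cv2.RETR_EXTERNAL,cv2.CHAIN_APPROX_NONE)
    c=max(cs,key=cv2.contourArea)[:,0]
    W=np.array([w(p,u,z)[:2] for u in c],np.float32)
    (x,y),(a,b),t=cv2.minAreaRect(W*1000)
    if a<b:a,b,t=b,a,t+90
    M=W.mean(0); return np.round([x/1000,y/1000],4).tolist(),round(a),round(b),round((t+90)%180-90,1)
E
python3 - <<'E'
from h import *
p=arm.get_image("top"); f=p["frame"]
for l,z in [("part_a",.016),("tote",.075),("catch_tray",.028),("panel",.006),("rack",.085),("sample",.156),("short_a",.121)]:
    for d in arm.trace(l,p)[:5]:
        print(l,round(d["conf"],2),(np.array(d["centre"])*[560,420]).round().tolist(),rect(p,d["region"],z))
for n,u,z in [("tail",(303,233),.156),("s0",(237,228),.121),("s1",(270,231),.121)]: print(n,w(p,u,z).round(4))
a=cv2.resize(f[170:275,335:475],None,fx=5.5,fy=5.5,interpolation=cv2.INTER_CUBIC)[:590,:,::-1]
cv2.imwrite("pics/crop1.png",a)
q=arm.get_image("scene")["frame"]
cv2.imwrite("pics/crop2.png",cv2.resize(q[185:260,235:335],None,fx=6,fy=6,interpolation=cv2.INTER_CUBIC)[:,:,::-1])
E
```

```text
part_a 0.73 [354.0, 142.0] ([0.7074, -0.2288], 114, 58, 6.3)
part_a 0.72 [430.0, 231.0] ([0.4724, -0.4099], 112, 56, 22.2)
part_a 0.72 [421.0, 311.0] ([0.2675, -0.3896], 117, 59, 58.5)
part_a 0.6 [384.0, 233.0] ([0.46, -0.2833], 113, 62, 23.8)
part_a 0.45 [276.0, 231.0] ([0.4679, -0.0044], 235, 86, 85.7)
tote 0.76 [113.0, 209.0] ([0.5212, 0.3688], 321, 264, -86.0)
catch_tray 0.87 [472.0, 215.0] ([0.4903, -0.3396], 306, 211, -84.0)
panel 0.85 [250.0, 160.0] ([0.6576, 0.0483], 283, 186, -85.0)
rack 0.61 [274.0, 229.0] ([0.4651, -0.0063], 220, 80, 85.6)
rack 0.21 [473.0, 211.0] ([0.4876, -0.3237], 293, 203, -83.5)
sample 0.6 [302.0, 231.0] ([0.4603, -0.0797], 58, 27, -0.2)
short_a 0.67 [272.0, 231.0] ([0.466, -0.0076], 65, 28, 0.2)
short_a 0.62 [237.0, 228.0] ([0.4705, 0.0683], 60, 28, 0.1)
tail [ 0.458  -0.0819  0.156 ]
s0 [0.4704 0.0685 0.121 ]
s1 [ 0.4636 -0.0077  0.121 ]
```

View pics/crop1.png

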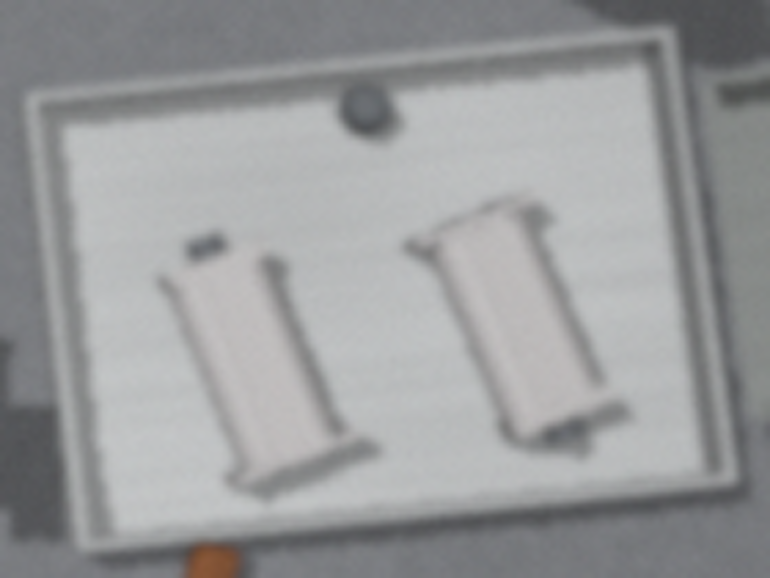

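View pics/crop2.png

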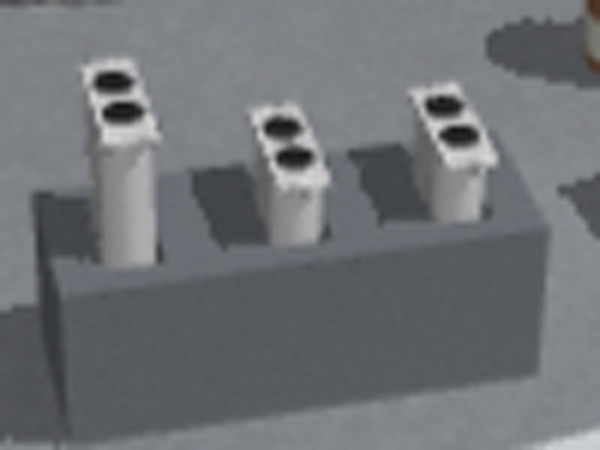

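In the crops, the tray holds exactly two white cartridges at about 22° and nothing green. The grey cap is near the tray's +x wall, at crop (365,108). The leftmost cartridge in the rack, at crop (120,165), clearly stands highest; it is (303,233) in the top view, so it's the sample.

```bash
cat >> h.py <<'E'
def go(tgt,yaw=None,Rt=None):
    s=arm.observe(); R0=R.from_rotvec(s["ee_rot"])
    if Rt is None: 
        c,n=np.cos(np.radians(yaw)),np.sin(np.radians(yaw)); Rt=R.from_matrix(np.array([[c,n,0],[n,-c,0],[0,0,-1]]))
    print("t",round(s["clock"],2),"pos",np.round(s["position"],4),"turn",np.round((R0.inv()*Rt).as_rotvec(),3),"then shift cm",np.round(Rt.inv().apply(np.array(tgt)-s["position"])*100,1),"w",round(s["width"],3),"F",np.round(s["force"],1),round(s["gripper_force"],1))
E
python3 - <<'E'
from h import *
p=arm.get_image("top")
for n,u,z in [("L",(382,235.5),.028),("R",(429.5,227.6),.028),("tote",(115.5,209),.075),("tubeB",(412,143),.0),("panel",(249.5,158.5),.006)]: print(n,w(p,u,z).round(4))
go([.470,-.410,.12],22)
E
```

```text
L [ 0.4564 -0.2871  0.028 ]
R [ 0.4765 -0.4069  0.028 ]
tote [0.5181 0.3693 0.075 ]
tubeB [ 0.7003 -0.3773  0.    ]
panel [0.6574 0.0498 0.006 ]
t 1.8 pos [ 0.2762 -0.5607  0.206 ] turn [0.    0.    0.074] then shift cm [23.6 -6.7  8.6] w 1.002 F [ 0.  -0.2  0.3] 0.0
```

Request:
{"api": "carry_out", "payload": {"claw": [9,9,9,9,9,9,9,9,9], "delta_pos": [[0,-1,0],[3,-2,0],[4,-2,0],[4,-2,0],[4,0,0],[4,0,2],[3,0,3],[2,0.2,3.6],[0,0,0]], "angular": [[0,0,0.074],[0,0,0],[0,0,0],[0,0,0],[0,0,0],[0,0,0],[0,0,0],[0,0,0],[0,0,0]], "force": 25}}

```text
clock: 2.7
position: [0.4736, -0.4036, 0.1151]
ee_rot: [-3.076, -0.605, 0.005]
force: [-0.8, -0.1, -0.4]
width: 0.982
gripper_force: 0.0
```

Run:
```python
from h import *
p=arm.get_image("wrist"); cv2.imwrite("pics/w1.png",p["frame"][:,:,::-1])
go([.473,-.408,.009],22)
for d in arm.trace("part_a",p): print(d["conf"],rect(p,d["region"],.02),np.array(d["centre"])*[560,420])
print(pix(p,[.473,-.408,.02]))
```

```text
t 2.75 pos [ 0.4725 -0.406   0.1177] turn [-0.004  0.002  0.002] then shift cm [-0.   0.2 10.9] w 0.985 F [-0.9  0.4  0.3] 0.0
0.93 ([0.472, -0.4054], 114, 63, 21.0) [279.328 198.492]
0.89 ([0.461, -0.282], 113, 70, 22.4) [123.704 160.608]
0.68 ([0.3126, -0.3582], 43, 42, -65.5) [159.488 359.982]
[283.42497464 210.16852936]
```

View pics/w1.png

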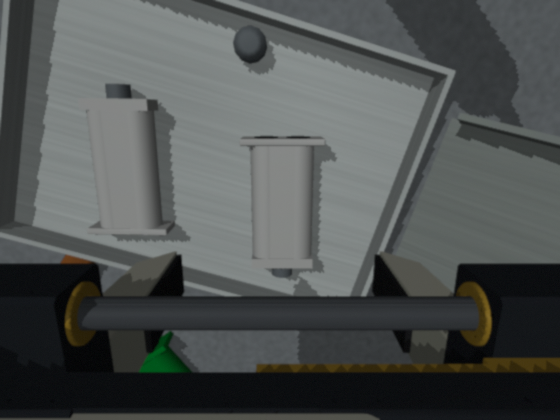

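The wrist view shows the right cartridge at (283,200), square to the fingers and central. The other is at (125,165) and the cap at (250,43), both clear. Next I descend and grip.

Request:
{"api": "carry_out", "payload": {"claw": [9,9,9,9,9,9,0,0,0,0,0,0,0,0], "delta_pos": [[0,0,3],[0,0,3],[0,0,2],[0,0,1.5],[0,0,1.2],[0,0,0],[0,0,0],[0,0,0],[0,0,0],[0,0,0],[0,0,0],[0,0,0],[0,0,0],[0,0,0]], "angular": [[0,0,0],[0,0,0],[0,0,0],[0,0,0],[0,0,0],[0,0,0],[0,0,0],[0,0,0],[0,0,0],[0,0,0],[0,0,0],[0,0,0],[0,0,0],[0,0,0]], "force": 25}}

```text
clock: 4.2
position: [0.4726, -0.4081, 0.013]
ee_rot: [-3.084, -0.599, 0.0]
force: [0.4, 0.1, 0.3]
width: 0.337
gripper_force: 0.0
```

Run:
```python
from h import *
p=arm.get_image("wrist"); cv2.imwrite("pics/w2.png",p["frame"][:,:,::-1])
go([.473,-.408,.009],22)
```

```text
t 4.25 pos [ 0.4726 -0.4081  0.013 ] turn [ 0.  0. -0.] then shift cm [0.  0.  0.4] w 0.29 F [ 0.1 -0.2  0.3] 0.0
```

View pics/w2.png

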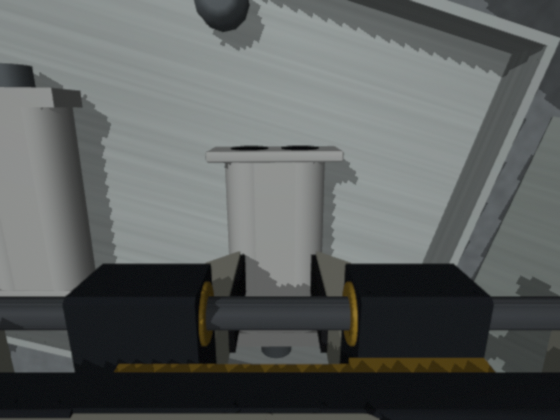

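Request:
{"api": "carry_out", "payload": {"claw": [0,0,0], "delta_pos": [[0,0,0],[0,0,0],[0,0,0]], "angular": [[0,0,0],[0,0,0],[0,0,0]], "force": 25}}

```text
clock: 4.55
position: [0.4726, -0.4081, 0.013]
ee_rot: [-3.084, -0.599, 0.0]
force: [-0.6, -0.6, 0.7]
width: 0.029
gripper_force: 0.0
```

Run:
```python
from h import *
p=arm.get_image("wrist"); t=arm.get_image("top")
a=p["frame"]; b=cv2.resize(t["frame"][170:275,335:475],(560,420),interpolation=cv2.INTER_CUBIC)
im=np.hstack([cv2.resize(a,(400,300)),cv2.resize(b,(400,300))]); cv2.imwrite("pics/w3.png",im[:,:,::-1])
go([.473,-.408,.009],22)
s=arm.observe();print(s["position"],pix(p,s["position"]),pix(p,[.472,-.4054,.028]),p["T"].round(3).tolist())
for pt in [p,t]:
  for d in arm.trace("part_a",pt)[:4]: print(d["conf"],rect(pt,d["region"],.02))
```

```text
t 4.65 pos [ 0.4726 -0.4081  0.013 ] turn [ 0.  0. -0.] then shift cm [0.  0.  0.4] w 0.011 F [-0.8  0.2  0.7] 0.0
[ 0.47262787 -0.40808812  0.01303111] [277.48132788 255.07158631] [271.8153501  266.17362852] [[0.374, -0.891, -0.257, 0.541], [-0.927, -0.36, -0.103, -0.381], [-0.001, 0.277, -0.961, 0.191], [0.0, 0.0, 0.0, 1.0]]
0.64 ([0.4897, -0.3993], 77, 64, 22.0)
0.61 ([0.4632, -0.2996], 117, 58, 10.0)
0.93 ([0.7048, -0.2261], 117, 61, 7.1)
0.83 ([0.5118, -0.3962], 59, 30, -63.6)
0.81 ([0.2659, -0.387], 116, 62, 56.0)
0.8 ([0.4599, -0.2847], 112, 64, 22.7)
```

View pics/w3.png

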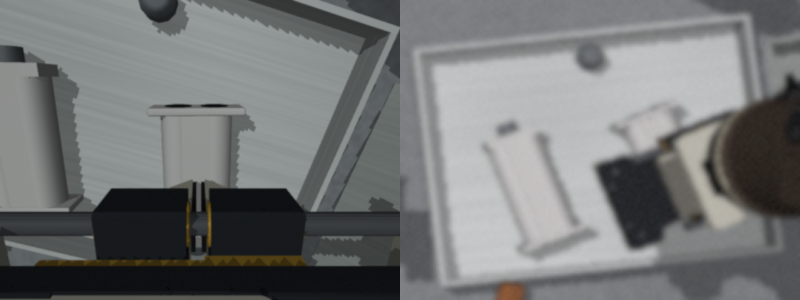

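The fingers shut without touching anything, so they may be passing above the part. The wrist-image scale also suggests the tips are higher than the reading says. I'll check the intrinsics and search by contact.

Request:
{"api": "carry_out", "payload": {"claw": [0,0,0], "delta_pos": [[0,0,0.2],[0,0,0.2],[0,0,0]], "angular": [[0,0,0],[0,0,0],[0,0,0]]}}

```text
clock: 5.05
position: [0.4724, -0.4079, 0.0086]
ee_rot: [-3.084, -0.599, 0.001]
force: [-1.2, -0.4, 0.1]
width: 0.005
gripper_force: 0.0
```

Run:
```python
from h import *
p=arm.get_image("wrist"); print(p["mtx"].round(1).tolist())
s=arm.observe();R0=R.from_rotvec(s["ee_rot"])
print(s["position"],s["force"],s["width"])
for dx in(-.0095,0,.0095):
  for b in(0,.02,.04,.06): print(dx,b,pix(p,s["position"]+R0.apply([dx,0,-b])).round())
t=arm.get_image("scene"); f=t["frame"]; 
cv2.imwrite("pics/s3.png",cv2.resize(f[200:320,60:240],(780,520),interpolation=cv2.INTER_CUBIC)[:,:,::-1])
print(pix(t,s["position"]))
```

```text
[[364.4, 0.0, 277.7], [0.0, 364.4, 213.7], [0.0, 0.0, 1.0]]
[ 0.47249129 -0.40795264  0.00877352] [0.58776349 0.92810915 0.596951  ] 0.004957605918653972
-0.0095 0 [278. 272.]
-0.0095 0.02 [278. 290.]
-0.0095 0.04 [278. 312.]
-0.0095 0.06 [277. 341.]
0 0 [278. 255.]
0 0.02 [278. 271.]
0 0.04 [278. 292.]
0 0.06 [277. 318.]
0.0095 0 [278. 238.]
0.0095 0.02 [278. 253.]
0.0095 0.04 [278. 271.]
0.0095 0.06 [277. 295.]
[131.96534391 273.09376315]
```

View pics/s3.png

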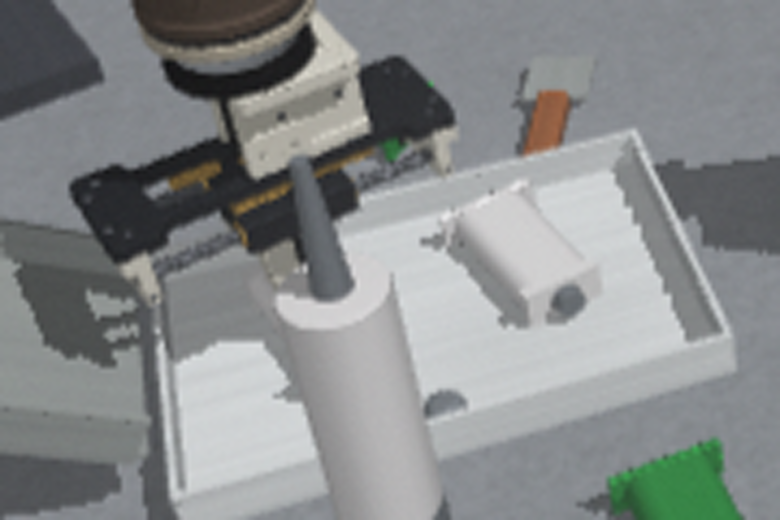

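Depth from finger spacing (90 mm spans 193 px, so 170 mm away) puts the visible tips about 22 mm behind the reported TCP. They're just above the part, which explains the empty close. I'll open and go down about 2 cm further in small steps, watching the force.

Request:
{"api": "carry_out", "payload": {"claw": [9,9,9,9,9,9,9,9,9,9,9,9,9], "delta_pos": [[0,0,-0.3],[0,0,0],[0,0,0],[0,0,0],[0,0,0],[0,0,0],[0,0,0],[0,0,0],[0,0,0.4],[0,0,0.4],[0,0,0.4],[0,0,0],[0,0,0]], "angular": [[0,0,0],[0,0,0],[0,0,0],[0,0,0],[0,0,0],[0,0,0],[0,0,0],[0,0,0],[0,0,0],[0,0,0],[0,0,0],[0,0,0],[0,0,0]]}}

```text
clock: 6.45
position: [0.4725, -0.408, -0.0002]
ee_rot: [-3.084, -0.599, 0.0]
force: [0.5, -0.2, 0.4]
width: 0.977
gripper_force: 0.0
```

Request:
{"api": "carry_out", "payload": {"claw": [9,9,9,9], "delta_pos": [[0,0,0.4],[0,0,0.3],[0,0,0.2],[0,0,0]], "angular": [[0,0,0],[0,0,0],[0,0,0],[0,0,0]]}}

```text
clock: 6.85
position: [0.4724, -0.4079, -0.0094]
ee_rot: [-3.084, -0.599, 0.001]
force: [0.4, -0.9, -0.1]
width: 0.981
gripper_force: 0.0
```

Request:
{"api": "carry_out", "payload": {"claw": [0,0,0,0,0,0,0,0], "delta_pos": [[0,0,0],[0,0,0],[0,0,0],[0,0,0],[0,0,0],[0,0,0],[0,0,0],[0,0,0]], "angular": [[0,0,0],[0,0,0],[0,0,0],[0,0,0],[0,0,0],[0,0,0],[0,0,0],[0,0,0]], "force": 25}}

```text
clock: 7.65
position: [0.4726, -0.4081, -0.009]
ee_rot: [-3.084, -0.599, 0.0]
force: [-0.1, 0.1, 1.1]
width: 0.516
gripper_force: 25.0
```

The cartridge is held (47.4 mm, 25 N), so true tip height is about the reading plus 20 mm. Next I lift it.

Request:
{"api": "carry_out", "payload": {"claw": [0,0,0,0,0,0,0,0], "delta_pos": [[0,0,-1],[0,0,-3],[0,0,-4],[0,0,-4],[0,0,-4],[0,0,-3],[0,0,-1],[0,0,0]], "angular": [[0,0,0],[0,0,0],[0,0,0],[0,0,0],[0,0,0],[0,0,0],[0,0,0],[0,0,0]]}}

```text
clock: 8.45
position: [0.4732, -0.4086, 0.1927]
ee_rot: [3.082, 0.598, 0.003]
force: [-0.4, -0.6, -1.7]
width: 0.51
gripper_force: 25.0
```

Run:
```python
from h import *
go([.577,.397,.19],3)
```

```text
t 8.45 pos [ 0.4732 -0.4086  0.1927] turn [ 0.002 -0.002  0.331] then shift cm [ 14.6 -79.9   0.3] w 0.51 F [-0.4 -0.6 -1.7] 25.0
```

Request:
{"api": "carry_out", "payload": {"claw": [0,0,0,0,0,0,0,0,0,0,0,0,0,0,0,0,0,0,0,0], "delta_pos": [[0,0,0],[0,0,0],[0,0,0],[0,-2,0],[0.5,-4,0],[1,-4,0],[1,-5,0],[1,-5,0],[1,-5,0],[1,-5,0],[1,-5,0],[1,-5,0],[1,-5,0],[1,-5,0],[1,-5,0],[1,-5,0],[1,-5,0],[1,-5,0],[1,-4,0],[0,0,0]], "angular": [[0,0,0.11],[0,0,0.11],[0,0,0.11],[0,0,0],[0,0,0],[0,0,0],[0,0,0],[0,0,0],[0,0,0],[0,0,0],[0,0,0],[0,0,0],[0,0,0],[0,0,0],[0,0,0],[0,0,0],[0,0,0],[0,0,0],[0,0,0],[0,0,0]]}}

```text
clock: 10.45
position: [0.5731, 0.3343, 0.1879]
ee_rot: [-3.138, -0.097, 0.007]
force: [-0.1, -0.4, -1.5]
width: 0.516
gripper_force: 25.0
```

Run:
```python
from h import *
go([.577,.397,-.007],3)
p=arm.get_image("wrist")
for d in arm.trace("tote",p)[:1]: print(rect(p,d["region"],.075))
```

```text
t 10.45 pos [0.5731 0.3343 0.1879] turn [-0.003  0.004  0.01 ] then shift cm [ 0.7 -6.2 19.5] w 0.516 F [-0.1 -0.4 -1.5] 25.0
([0.5797, 0.384], 300, 146, -85.3)
```

Request:
{"api": "carry_out", "payload": {"claw": [0,0,0,0,0,0,0,0,0,0,0], "delta_pos": [[0.7,-3.5,0],[0,-3.3,0],[0,0,0],[0,0,4],[0,0,5],[0,0,5],[0,0,3],[0,0,1.2],[0,0,0.6],[0,0,0.5],[0,0,0]], "angular": [[0,0,0],[0,0,0],[0,0,0],[0,0,0],[0,0,0],[0,0,0],[0,0,0],[0,0,0],[0,0,0],[0,0,0],[0,0,0]]}}

```text
clock: 11.65
position: [0.5801, 0.3954, -0.0009]
ee_rot: [-3.14, -0.084, -0.002]
force: [0.3, 0.6, -0.6]
width: 0.516
gripper_force: 25.0
```

Request:
{"api": "carry_out", "payload": {"claw": [0,0,0,0,0], "delta_pos": [[0,0,0.3],[0,0,0.2],[0,0,0.2],[0,0,0],[0,0,0]], "angular": [[0,0,0],[0,0,0],[0,0,0],[0,0,0],[0,0,0]]}}

```text
clock: 12.15
position: [0.5794, 0.3952, -0.0089]
ee_rot: [-3.14, -0.084, -0.0]
force: [0.6, 0.1, -0.4]
width: 0.509
gripper_force: 25.0
```

Request:
{"api": "carry_out", "payload": {"claw": [8,8,8,8,8,8,8,8,8,8,8,8,8], "delta_pos": [[0,0,0],[0,0,0],[0,0,0],[0,0,0],[0,0,-1],[0,0,-3],[0,0,-4],[0,0,-4],[0,0,-4],[0,0,-3],[0,0,-1],[0,0,0],[0,0,0]], "angular": [[0,0,0],[0,0,0],[0,0,0],[0,0,0],[0,0,0],[0,0,0],[0,0,0],[0,0,0],[0,0,0],[0,0,0],[0,0,0],[0,0,0],[0,0,0]]}}

```text
clock: 13.45
position: [0.5788, 0.3947, 0.1899]
ee_rot: [3.139, 0.084, -0.002]
force: [-0.9, 0.2, -0.1]
width: 0.871
gripper_force: 0.0
```

Run:
```python
from h import *
p=arm.get_image("wrist")
for l in ("part_a",):
  for d in arm.trace(l,p)[:2]: print(l,d["conf"],rect(p,d["region"],.02))
p=arm.get_image("top")
for l,z in (("part_a",.02),("tote",.075)):
  for d in arm.trace(l,p)[:5]: print(l,d["conf"],rect(p,d["region"],z))
go([.458,-.286,.19],22)
```

```text
part_a 0.63 ([0.5797, 0.3954], 113, 63, 3.1)
part_a 0.87 ([0.5813, 0.3886], 117, 58, 0.3)
part_a 0.74 ([0.7062, -0.226], 114, 61, 7.3)
part_a 0.67 ([0.4611, -0.2839], 114, 59, 21.7)
tote 0.71 ([0.521, 0.3688], 316, 260, -86.2)
t 13.7 pos [0.5788 0.3948 0.1896] turn [ 0.001  0.002 -0.33 ] then shift cm [-36.7  58.6  -0. ] w 0.87 F [-0.9 -0.5 -0.7] 0.0
```

Request:
{"api": "carry_out", "payload": {"claw": [9,9,9,9,9,9,9,9,9,9,9,9,9,9,9,9,9,9,9], "delta_pos": [[0,2,0],[-1,4,0],[-1,5,0],[-1,5,0],[-1,5,0],[-1,5,0],[-1,5,0],[-1,5,0],[-1,5,0],[-1,5,0],[-1,5,0],[-1,5,0],[-1,5,0],[-2,4,0],[-2,2.3,0],[0,0,0],[0,0,0],[0,0,0],[0,0,0]], "angular": [[0,0,0],[0,0,0],[0,0,0],[0,0,0],[0,0,0],[0,0,0],[0,0,0],[0,0,0],[0,0,0],[0,0,0],[0,0,0],[0,0,0],[0,0,0],[0,0,0],[0,0,0],[0,0,-0.11],[0,0,-0.11],[0,0,-0.11],[0,0,0]]}}

```text
clock: 15.6
position: [0.457, -0.2747, 0.1906]
ee_rot: [-3.083, -0.601, 0.001]
force: [-0.2, -0.7, 0.5]
width: 0.979
gripper_force: 0.0
```

Run:
```python
from h import *
p=arm.get_image("wrist")
for d in arm.trace("part_a",p)[:3]: print(d["conf"],rect(p,d["region"],.02))
go([.460,-.285,-.009],22)
```

```text
0.8 ([0.2942, -0.3562], 75, 44, -67.9)
0.67 ([0.4607, -0.2816], 113, 62, 22.1)
t 15.7 pos [ 0.4571 -0.2746  0.1907] turn [-0.     0.    -0.004] then shift cm [-0.1  1.1 20. ] w 0.978 F [-0.2  0.7  0. ] 0.0
```

Request:
{"api": "carry_out", "payload": {"claw": [9,9,9,9,9,9,9,9,9,0,0,0,0,0,0,0], "delta_pos": [[0,0.8,2],[0,0,4],[0,0,4],[0,0,4],[0,0,3],[0,0,1.6],[0,0,0.8],[0,0,0.5],[0,0,0],[0,0,0],[0,0,0],[0,0,0],[0,0,0],[0,0,0],[0,0,0],[0,0,0]], "angular": [[0,0,0],[0,0,0],[0,0,0],[0,0,0],[0,0,0],[0,0,0],[0,0,0],[0,0,0],[0,0,0],[0,0,0],[0,0,0],[0,0,0],[0,0,0],[0,0,0],[0,0,0],[0,0,0]], "force": 25}}

```text
clock: 17.3
position: [0.4603, -0.2822, -0.0078]
ee_rot: [3.084, 0.599, 0.0]
force: [-0.7, 0.3, 2.5]
width: 0.515
gripper_force: 25.0
```

Request:
{"api": "carry_out", "payload": {"claw": [0,0,0,0,0,0,0,0,0,0,0], "delta_pos": [[0,0,-1],[0,0,-3],[0,0,-4],[0,0,-4],[0,0,-4],[0,0,-3],[0,0,-1],[0,0,0],[0,0,0],[0,0,0],[0,0,0]], "angular": [[0,0,0],[0,0,0],[0,0,0],[0,0,0],[0,0,0],[0,0,0],[0,0,0.11],[0,0,0.11],[0,0,0.11],[0,0,0],[0,0,0]]}}

```text
clock: 18.4
position: [0.4601, -0.2819, 0.1923]
ee_rot: [3.14, 0.09, -0.0]
force: [0.3, 0.3, -1.5]
width: 0.515
gripper_force: 25.0
```

Run:
```python
from h import *
go([.459,.345,.19],3)
```

```text
t 18.4 pos [ 0.4601 -0.2819  0.1923] turn [0.    0.    0.005] then shift cm [  3.2 -62.6   0.2] w 0.515 F [ 0.3  0.3 -1.5] 25.0
```

Request:
{"api": "carry_out", "payload": {"claw": [0,0,0,0,0,0,0,0,0,0,0,0,0,0,0,0,0,0], "delta_pos": [[0,-1,0],[0.2,-3,0],[0.2,-4,0],[0.2,-4,0],[0.2,-4,0],[0.2,-4,0],[0.2,-4,0],[0.2,-4,0],[0.2,-4,0],[0.2,-4,0],[0.2,-4,0],[0.2,-4,0],[0.2,-4,0],[0.2,-4,0],[0.2,-4,0],[0.2,-4,0],[0.2,-2.6,0],[0,0,0]], "angular": [[0,0,0],[0,0,0],[0,0,0],[0,0,0],[0,0,0],[0,0,0],[0,0,0],[0,0,0],[0,0,0],[0,0,0],[0,0,0],[0,0,0],[0,0,0],[0,0,0],[0,0,0],[0,0,0],[0,0,0],[0,0,0]]}}

```text
clock: 20.2
position: [0.4564, 0.3497, 0.1918]
ee_rot: [-3.138, -0.096, 0.002]
force: [0.2, -0.6, -1.6]
width: 0.514
gripper_force: 25.0
```

Run:
```python
from h import *
go([.459,.345,-.008],3)
```

```text
t 20.2 pos [0.4564 0.3497 0.1918] turn [-0.003  0.001  0.009] then shift cm [ 0.2  0.5 20. ] w 0.514 F [ 0.2 -0.6 -1.6] 25.0
```

Request:
{"api": "carry_out", "payload": {"claw": [0,0,0,0,0,0,0,0,0,0,0], "delta_pos": [[0,0,2],[0,0,4],[0,0,4],[0,0,4],[0,0,3],[0,0,1.3],[0,0,0.7],[0,0,0.4],[0,0,0.3],[0,0,0.2],[0,0,0]], "angular": [[0,0,0],[0,0,0],[0,0,0],[0,0,0],[0,0,0],[0,0,0],[0,0,0],[0,0,0],[0,0,0],[0,0,0],[0,0,0]]}}

```text
clock: 21.3
position: [0.4589, 0.345, -0.0064]
ee_rot: [-3.14, -0.084, -0.001]
force: [-0.3, -1.2, -1.4]
width: 0.516
gripper_force: 25.0
```

Request:
{"api": "carry_out", "payload": {"claw": [0,0,8,8,8,8,8,8,8,8,8,8,8,8,8], "delta_pos": [[0,0,0.2],[0,0,0],[0,0,0],[0,0,0],[0,0,0],[0,0,0],[0,0,-1],[0,0,-3],[0,0,-4],[0,0,-4],[0,0,-4],[0,0,-4],[0,0,-2],[0,0,0],[0,0,0]], "angular": [[0,0,0],[0,0,0],[0,0,0],[0,0,0],[0,0,0],[0,0,0],[0,0,0],[0,0,0],[0,0,0],[0,0,0],[0,0,0],[0,0,0],[0,0,0],[0,0,0],[0,0,0]]}}

```text
clock: 22.8
position: [0.4585, 0.3446, 0.2114]
ee_rot: [-3.14, -0.084, -0.001]
force: [-0.4, 0.6, -0.2]
width: 0.874
gripper_force: 0.0
```

Run:
```python
from h import *
p=arm.get_image("wrist")
for d in arm.trace("part_a",p)[:3]: print(d["conf"],rect(p,d["region"],.02))
p=arm.get_image("top")
for d in arm.trace("part_a",p)[:5]: print("top",d["conf"],rect(p,d["region"],.02))
go([.459,-.081,.212],-4.3)
```

```text
0.71 ([0.4602, 0.3453], 114, 62, 3.1)
0.58 ([0.5747, 0.3948], 100, 49, 2.2)
top 0.97 ([0.5842, 0.3886], 108, 62, 6.1)
top 0.8 ([0.7053, -0.2274], 116, 64, 7.1)
top 0.64 ([0.2705, -0.3899], 118, 58, 60.3)
top 0.55 ([0.459, 0.3332], 111, 61, -4.6)
t 23.0 pos [0.458  0.3442 0.2098] turn [0.001 0.002 0.129] then shift cm [ 3.3 42.4 -0.2] w 0.871 F [ 1.1 -0.5  0.8] 0.0
```

Both are in the tote. Next, above the sample.

Request:
{"api": "carry_out", "payload": {"claw": [8,8,8,8,8,8,8,8,8,7,7,6,6,6,6,6,6], "delta_pos": [[0,0,0],[0,1.4,0],[0.3,3,0],[0.3,4,0],[0.3,4,0],[0.3,4,0],[0.3,4,0],[0.3,4,0],[0.3,4,0],[0.3,4,0],[0.3,4,0],[0.3,3,0],[0.3,2,0],[0,1,0],[0,0,0],[0,0,0],[0,0,0]], "angular": [[0,0,0.065],[0,0,0.065],[0,0,0],[0,0,0],[0,0,0],[0,0,0],[0,0,0],[0,0,0],[0,0,0],[0,0,0],[0,0,0],[0,0,0],[0,0,0],[0,0,0],[0,0,0],[0,0,0],[0,0,0]]}}

```text
clock: 24.7
position: [0.4601, -0.0791, 0.2109]
ee_rot: [-3.139, 0.116, 0.0]
force: [-0.9, 0.1, 0.2]
width: 0.654
gripper_force: 0.0
```

Run:
```python
from h import *
p=arm.get_image("wrist"); cv2.imwrite("pics/w4.png",p["frame"][:,:,::-1])
for l in("sample_tail","sample","short_a"):
  for d in arm.place_of(l,p)[:3]: 
    u=np.array(d["centre"])*[560,420]; print(l,d["conf"],u.round(),w(p,u,.156 if l!="short_a" else .121).round(4))
for l in("sample",):
  for d in arm.trace(l,p)[:3]: print(d["conf"],rect(p,d["region"],.156))
go([.459,-.081,.095],-4.3)
```

```text
sample_tail 0.93 [278. 224.] [ 0.46   -0.0797  0.156 ]
sample 0.91 [277. 184.] [ 0.4868 -0.081   0.156 ]
short_a 0.9 [208. 184.] [ 0.4836 -0.0291  0.121 ]
0.69 ([0.4631, -0.079], 66, 24, -4.6)
t 24.95 pos [ 0.4601 -0.08    0.211 ] turn [-0. -0. -0.] then shift cm [-0.1  0.1 11.6] w 0.65 F [ 0.2 -0.8  0.3] 0.0
```

View pics/w4.png

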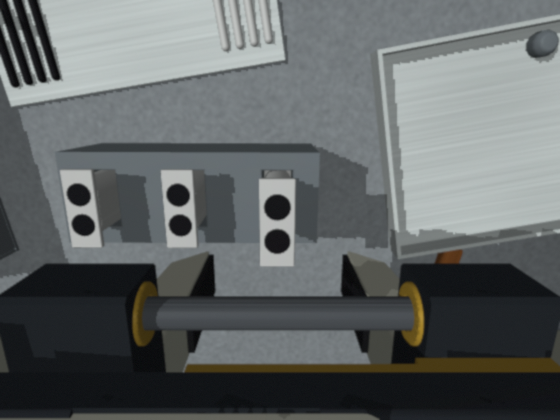

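The wrist view shows the sample's flange centred and largest at (278,224). The short ones, at (82,208) and (180,208), are clear of the fingers.

Request:
{"api": "carry_out", "payload": {"claw": [6,6,6,6,6,6,6,0,0,0,0,0,0,0], "delta_pos": [[0,0,2],[0,0,3],[0,0,2.5],[0,0,1.5],[0,0,1],[0,0,0.6],[0,0,0],[0,0,0],[0,0,0],[0,0,0],[0,0,0],[0,0,0],[0,0,0],[0,0,0]], "angular": [[0,0,0],[0,0,0],[0,0,0],[0,0,0],[0,0,0],[0,0,0],[0,0,0],[0,0,0],[0,0,0],[0,0,0],[0,0,0],[0,0,0],[0,0,0],[0,0,0]], "force": 40}}

```text
clock: 26.35
position: [0.4603, -0.0802, 0.1052]
ee_rot: [-3.139, 0.119, -0.001]
force: [0.8, 3.3, 1.7]
width: 0.254
gripper_force: 40.0
```

Request:
{"api": "carry_out", "payload": {"claw": [0,0,0,0,0,0,0,0,0,0,0], "delta_pos": [[0,0,-0.5],[0,0,-1],[0,0,-1.5],[0,0,-2],[0,0,-2],[0,0,-2],[0,0,-2],[0,0,-3],[0,0,-2],[0,0,-1],[0,0,0]], "angular": [[0,0,0],[0,0,0],[0,0,0],[0,0,0],[0,0,0],[0,0,0],[0,0,0],[0,0,0],[0,0,0],[0,0,0],[0,0,0]]}}

```text
clock: 27.45
position: [0.4606, -0.081, 0.2764]
ee_rot: [3.139, -0.121, 0.004]
force: [0.6, 0.4, -1.4]
width: 0.255
gripper_force: 40.0
```

Run:
```python
from h import *
s=arm.observe(); print(s["joints"],s["force"],s["width"])
c,n=np.cos(np.radians(-4.4)),np.sin(np.radians(-4.4))
R0=R.from_matrix(np.array([[c,n,0],[n,-c,0],[0,0,-1]]))
for a in(-np.pi/4,np.pi/4):
    Rt=R0*R.from_rotvec([0,a,0]); z=Rt.apply([0,0,1]); print(a,"tool z",z)
    go(np.array([.67,.045,.086])-.095*z,Rt=Rt)
```

```text
[ 0.1271951   0.12343216 -0.07609382  1.82559886  0.01062551  1.19042855
 -1.5998279 ] [ 0.63866633  0.412525   -1.41080326] 0.25492262198555565
-0.7853981633974483 tool z [-0.70502276  0.05424855 -0.70710678]
t 27.45 pos [ 0.4606 -0.081   0.2764] turn [ 0.    -0.788 -0.   ] then shift cm [ 27.5 -14.2 -10.1] w 0.255 F [ 0.6  0.4 -1.4] 40.0
0.7853981633974483 tool z [ 0.70502276 -0.05424855 -0.70710678]
t 27.45 pos [ 0.4606 -0.081   0.2764] turn [0.    0.783 0.   ] then shift cm [  0.6 -14.2  18. ] w 0.255 F [ 0.6  0.4 -1.4] 40.0
```

The sample is out. With a planar estimate of the arm, leaning in the arm's plane would exceed the j4/j6 ranges, so I'll lean it sideways (a turn about tool x) with the wrist on the -y side. First I move over the panel.

Request:
{"api": "carry_out", "payload": {"claw": [0,0,0,0,0,0,0,0,0,0,0,0,0,0,0,0], "delta_pos": [[1,-0.6,0],[2.5,-1.2,0],[3.5,-1.8,0],[4,-2,0],[4,-2,0],[3,-1.4,0],[1.3,-0.6,0],[0,0,0],[0,0,0],[0,0,0],[0,0,0],[0,0,0],[0,0,0],[0,0,0],[0,0,0],[0,0,0]], "angular": [[0,0,0],[0,0,0],[0,0,0],[0,0,0],[0,0,0],[0,0,0],[0,0,0],[0,0,0],[0.08,0,0],[0.08,0,0],[0.08,0,0],[0.08,0,0],[0.08,0,0],[0,0,0],[0,0,0],[0,0,0]]}}

```text
clock: 29.05
position: [0.6597, 0.002, 0.2752]
ee_rot: [-2.741, 0.102, -0.021]
force: [0.3, 0.8, -1.3]
width: 0.251
gripper_force: 40.0
```

```bash
cat > g.py <<'E'
from h import *
s=arm.observe(); print(s["joints"].round(2),s["force"])
c,n=np.cos(np.radians(-4.4)),np.sin(np.radians(-4.4))
R0=R.from_matrix(np.array([[c,n,0],[n,-c,0],[0,0,-1]]))
Rt=R0*R.from_rotvec([np.pi/4,0,0]); z=Rt.apply([0,0,1])
zc=R.from_rotvec(s["ee_rot"]).apply([0,0,1]); print("z now",zc.round(3),"tip est",(s["position"]+.095*zc).round(3))
go(np.array([.66,.06,.086])-.095*z,Rt=Rt)
E
python3 g.py
```

```text
[ 0.27  0.49 -0.2   1.39 -0.32  1.29 -1.46] [ 0.32331307  0.83643707 -1.26905982]
z now [ 0.029  0.387 -0.921] tip est [0.662 0.039 0.188]
t 29.05 pos [0.6597 0.002  0.2752] turn [0.386 0.001 0.002] then shift cm [-0.4  9.3  8. ] w 0.251 F [ 0.3  0.8 -1.3] 40.0
```

Request:
{"api": "carry_out", "payload": {"claw": [0,0,0,0,0,0,0,0,0,0,0,0,0], "delta_pos": [[0,0,0],[0,0,0],[0,0,0],[0,0,0],[0,0,0],[0,1,1],[0,2,2],[0,2,2],[0,2,2],[0,1.3,0.8],[0,0.5,0.2],[0,0,0],[0,0,0]], "angular": [[0.077,0,0],[0.077,0,0],[0.077,0,0],[0.077,0,0],[0.077,0,0],[0,0,0],[0,0,0],[0,0,0],[0,0,0],[0,0,0],[0,0,0],[0,0,0],[0,0,0]]}}

```text
clock: 30.35
position: [0.6602, -0.0051, 0.1576]
ee_rot: [-2.356, 0.089, -0.039]
force: [0.6, 0.1, -1.4]
width: 0.253
gripper_force: 40.0
```

```bash
python3 g.py
python3 - <<'E'
from h import *
t=arm.get_image("scene"); f=t["frame"]
for l,zz in (("sample_tip",0),("sample_tail",0)):
  print(l,[(round(d["conf"],2),np.round(np.array(d["centre"])*[560,420])) for d in arm.place_of(l,t)[:2]])
s=arm.observe();z=R.from_rotvec(s["ee_rot"]).apply([0,0,1]);print(pix(t,s["position"]+.095*z),pix(t,s["position"]-.051*z))
cv2.imwrite("pics/final.png",cv2.resize(f[100:370,80:500],(800,514),interpolation=cv2.INTER_CUBIC)[:,:,::-1])
E
```

```text
[ 0.52  0.72 -0.3   1.52 -0.62  1.18 -1.06] [ 0.55289833  0.05048553 -1.40402129]
z now [ 0.055  0.704 -0.708] tip est [0.665 0.062 0.09 ]
t 30.35 pos [ 0.6602 -0.0051  0.1576] turn [ 0.001 -0.001  0.002] then shift cm [-0.5  0.5  0.2] w 0.253 F [ 0.6  0.1 -1.4] 40.0
sample_tip [(0.62, array([333., 260.]))]
sample_tail [(0.82, array([293., 234.])), (0.73, array([440., 278.]))]
[335.15674156 260.07208444] [293.37786488 231.08973989]
```

View pics/final.png

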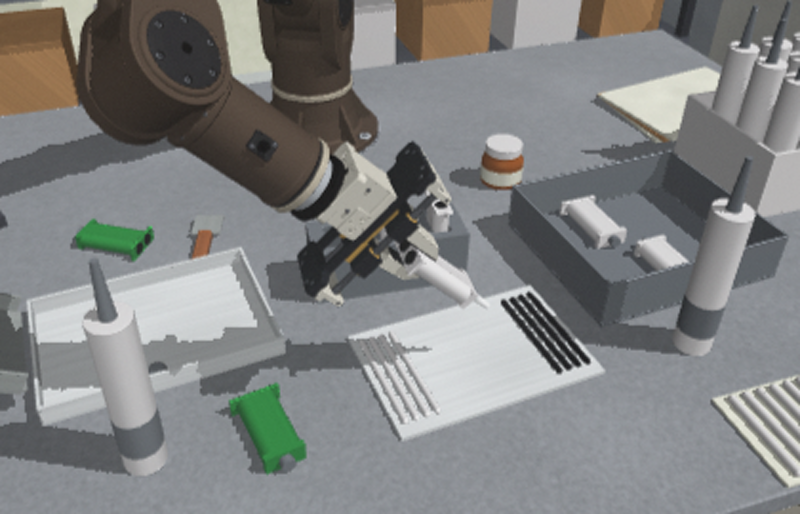

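The picture shows the sample leaning about 45°, nozzle down over the panel, with its tip at crop (485,305). The network's tip (333,260) matches my prediction (335,260), which puts it about 8.4 cm above the panel. Both cartridges lie in the tote and everything else stands. I'm handing in.

```bash
python3 -c "
from cell import arm
print(arm.sign_off())"
```

```text
the job is handed in; nothing more can be done
None
```

I handed the job in at about 30 s: both finished cartridges lie in the tote, and the gripper holds the sample nozzle down at about 45° with its tip about 8.4 cm above the panel; `sign_off()` gave no verdict.

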